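# Index the crucible to the pointer with the ratchet lever

## Task

On the small ratchet index table, work the lever with the red upright handle to turn the plate, one tooth per full stroke, until the cream crucible stands at the brass pointer. Turn the plate only with the lever, without touching the plate or what stands on it, and leave the lever back in its rest position, let go.

Things in the scene. Friction and masses are not known exactly. Their poses are not given: they have to be found in the camera images.
- handle_centre (a point): Axis of the lever's upright red handle (round post 16 mm thick, 135 mm from the plate's axis, top 110 mm and this point 85 mm above the bench; collar and arm below 37 mm). It starts at rest. A full stroke is 38 degrees counterclockwise from above about the plate's axis, to a stop: about 3 N. A spring of 1 to 1.5 N takes it back; the next tooth is caught only from full rest.
- turnplate: Dark round plate, top 44 mm above the bench, 12 rim teeth 164 mm across. Fixed on it, up to 88 mm above the bench: cream crucible, white cone, small green cup. Origin on its axis at bench height, z up. A full stroke turns it counterclockwise from above to the next tooth, 30 degrees (the first may turn it less, it can start between teeth); a pawl and friction hold it.
- crucible_centre (a point): Centre of the cream crucible (open cup 47 mm across, 44 mm high), half-way up, 45 mm from the plate's axis; it goes round with the plate.
- pointer_spot (a point): Where the crucible's centre shall stand: 45 mm from the plate's axis, in line with the fixed brass pointer at the plate's edge, roughly on the robot's side, which points at the axis. The pointer is 58 mm high; its post stands 100 mm from the axis. At a full stroke's end the crucible can stand exactly here.

How it is judged (in metres and radians):
At the end, for the whole second after the job is handed in: The crucible's centre is within 12 mm (level distance) of the spot at the brass pointer and the lever's handle is within 12 mm of its rest position, where it started (horizontal distance between crucible_centre and pointer_spot below 0.012 m and distance of handle_centre from where it was at the start of the episode below 0.012 m); the robot touches nothing.
It fails at once if the robot touches the plate or what stands on it (more than 1 N) (contact force between turnplate and the fingers above 1 N or contact force between turnplate and the arm above 1 N).
It also fails if it takes over 59 s, if anything falls off the work surface, if the arm or the gripper's body presses on something with over 40 N, if the wrist force passes 120 N, or if a joint passes its speed limit or range.

## Robot

A 6-joint arm with a two-finger parallel gripper is mounted at the origin on a cart in front of the work surface, level with it; the furniture and walls round the work are solid. World frame = base frame: x ahead of the robot, y to its left, z up, the work surface at z = 0. Lengths are in mm, angles in rad, forces in N, time in s.
With the tool pointing down it reaches from about 400 to 925 mm from the base axis. Payload 12.5 kg.
Tool frame: the origin (TCP) lies at the very end of the fingers, on their centre line; the grasp point (between the pads) lies 19 mm behind it; x points along the fingers, y is the direction in which the jaws open and shut, and the axes are right-handed (so a half turn about x gives the same grasp; the last joint's range is limited). The gripper opens to 95 mm and grips with 3 to 60 N. Pads are 20 mm wide; open, the fingers measure 119 mm over their backs; the gripper's body (75 mm by 180 mm) begins 59 mm behind the grasp point.
Start: joints at [1.15, 0.491, 1.559, -0, 1.092, -0.106], TCP at [193.5, 594.31, 214.661] pointing down, gripper open.
Joint ranges: [-3.1, 3.1], [-0.84, 2.19], [0.05, 2.79], [-1.13, 4.28], [0.06, 2.93], [-2.69, 2.69]. Speed limits (rad/s): [2.22, 2.22, 2.79, 3.14, 3.14, 3.14].

## Interface

Orientations are given as [roll, pitch, yaw] about the fixed x, y, z axes, in that order (R = Rz(yaw) Ry(pitch) Rx(roll)).
In Python, from cell import env, optics, job gives the robot as it stands.
- The arm moves only by the shell command python3 -m handwheel 'ROWS' [OPENING]. ROWS is JSON, a list of rows, each an object with "travel": the shift along the world's x, y, z in mm, a list of three; "roll": the turn about the world's z in degrees. In form: [{"travel": [dx, dy, dz], "roll": roll}, ...]. A call has 1 to 8 rows; each row is the pose to reach, as a shift and turn from the pose commanded when the call began; what a row does not reach only later rows make up. A row lasts 1/10 s, in which the tool goes at most 50 mm and 8.59 degrees, less where a joint would pass 70% of its speed; a pose out of reach is approached as far as the arm can. A call with a gripper value outside its range is refused whole. OPENING is the closure, from -1 (fully open) to 1 (shut), set as the call begins (- or left out, the last holds). The fingers move at their own pace and stop on an object; the grip force is fixed at half the most. Time passes only in rows, so rows that repeat a pose let the fingers close. It gives the time, the measured TCP pose, the force and the opening at its end, in the units of the state.
- env.state(): the state, without advancing time (a new reading comes with each control period).
- optics.read_camera(name): name is "scene" or "top" or "wrist"; returns the picture (480x640x3 uint8, red, green, blue); there is no depth.
- optics.camera_params(name): a dict with "fx", "fy", "cx", "cy" (pixels), "world_from_camera" (4x4, takes a point from camera to world coordinates). Camera axes: x right, y up, looking along -z (the intrinsics and any distortion apply to the point x, -y, -z); pixel columns grow to the right and rows downward; lengths in mm; the calibration is good to about 2 mm. A picture is of the moment at which its call begins: read the wrist's pose just before it. camera_params takes no time and is no camera call; for the wrist camera it gives the pose at the moment of the call.
- job.job_done(): hands the job in, once; it reports no verdict.
The state is a dict: "t": time; "joints": joint angles; "qvel": joint speeds; "tau": joint torques, N m; "eef_pos": TCP position; "tcp_rot": TCP orientation; "ft_force": force on the tool from outside, world axes, zero at the start; "moment": the same for the moment, N m; "opening": opening from 0.0 (shut) to 1.0 (fully open).
Only numpy, scipy, OpenCV 4.12 (cv2) and the standard library are available. Lean on these libraries where they do the work, as an engineer would, in place of code of your own. Each camera call takes 0.05 s, during which the arm holds its last target.

## Working session

There is one attempt and no reset: what is moved stays moved. The work goes in short steps, Python scripts to look and compute and a shell command to move; the robot and the scene stay as the last step left them, time stands still between calls to the robot, and variables do not carry over. Pictures are saved under pics/ and viewed, and the job is handed in when it is done.

```bash
ls; mkdir -p pics; python3 - <<'E'
from cell import env, optics, job
import cv2
s=env.state(); print(s)
for n in ["scene","top"]:
    im=optics.read_camera(n); cv2.imwrite(f"pics/{n}0.png",im[:,:,::-1])
    print(n,optics.camera_params(n))
E
```

```text
pics
{'t': 0.0, 'joints': array([ 1.15038535e+00,  4.91518532e-01,  1.55947096e+00, -4.64812642e-06,
        1.09169983e+00, -1.05654376e-01]), 'qvel': array([-0.00075235, -0.00046595,  0.00051114,  0.00083876, -0.00040084,
       -0.00034242]), 'tau': array([ 5.24803236e-04, -6.12646580e+01, -2.58162940e+01,  6.92342059e-02,
        4.83626628e-02, -9.22169784e-05]), 'eef_pos': array([193.39755818, 594.05643819, 214.07983387]), 'tcp_rot': array([-1.67269165,  1.56969965, -1.98744611]), 'ft_force': array([ 0.63202358,  0.29640995, -0.32391452]), 'moment': array([-0.04949275, -0.00869681, -0.01061962]), 'opening': 1.002338894137671}
scene {'fx': 617.7766386234485, 'fy': 617.7766386234485, 'cx': 326.1941722743856, 'cy': 239.17463460618433, 'world_from_camera': array([[ 6.05034764e-01,  4.93932302e-01, -6.24470828e-01,
         1.68088854e+01],
       [-7.96186738e-01,  3.79697740e-01, -4.71079934e-01,
        -3.15287288e+02],
       [ 4.42856607e-03,  7.82215129e-01,  6.22992681e-01,
         6.18816407e+02],
       [ 0.00000000e+00,  0.00000000e+00,  0.00000000e+00,
         1.00000000e+00]])}
top {'fx': 454.38201968176185, 'fy': 454.38201968176185, 'cx': 316.31419094775356, 'cy': 233.77420202531974, 'world_from_camera': array([[ 1.60491166e-03,  9.71986218e-01, -2.35032371e-01,
         3.73230504e+02],
       [-9.99998625e-01,  1.46159335e-03, -7.83980760e-04,
         1.03281078e+02],
       [-4.18496742e-04,  2.35033306e-01,  9.71987227e-01,
         8.93279981e+02],
       [ 0.00000000e+00,  0.00000000e+00,  0.00000000e+00,
         1.00000000e+00]])}
```

View pics/scene0.png

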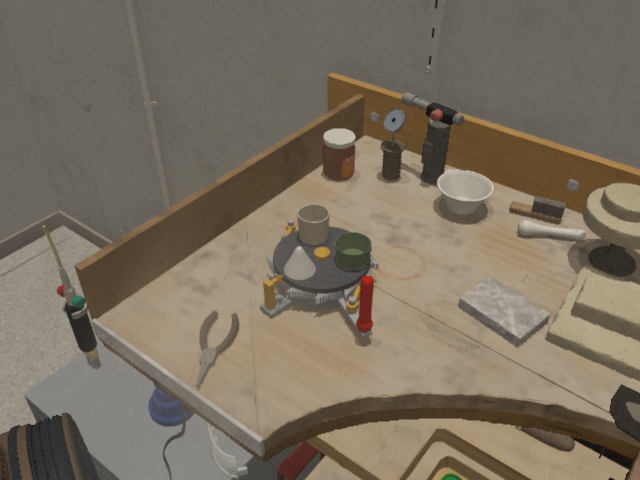

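View pics/top0.png

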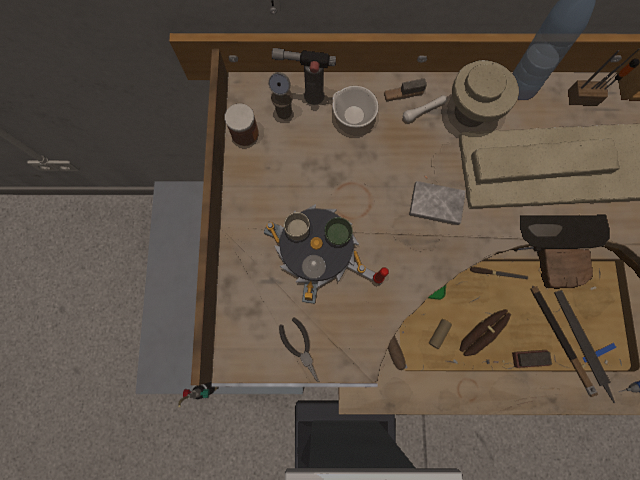

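```bash
python3 - <<'E'
import cv2
a=cv2.imread("pics/top0.png")[195:315,240:400]; cv2.imwrite("pics/topz.png",cv2.resize(a,None,fx=5,fy=5,interpolation=cv2.INTER_CUBIC))
a=cv2.imread("pics/scene0.png")[195:345,240:400]; cv2.imwrite("pics/scz.png",cv2.resize(a,None,fx=4,fy=4,interpolation=cv2.INTER_CUBIC))
E
```

```text
(no output)
```

View pics/topz.png

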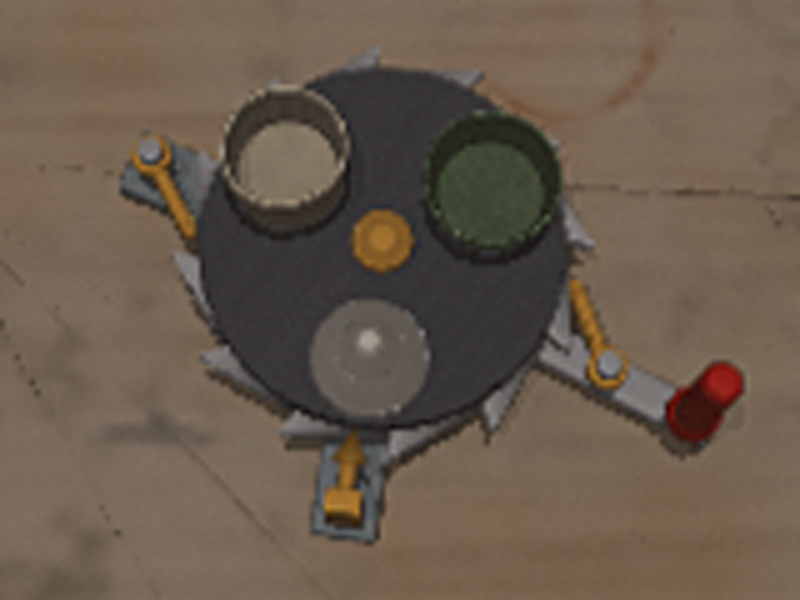

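View pics/scz.png

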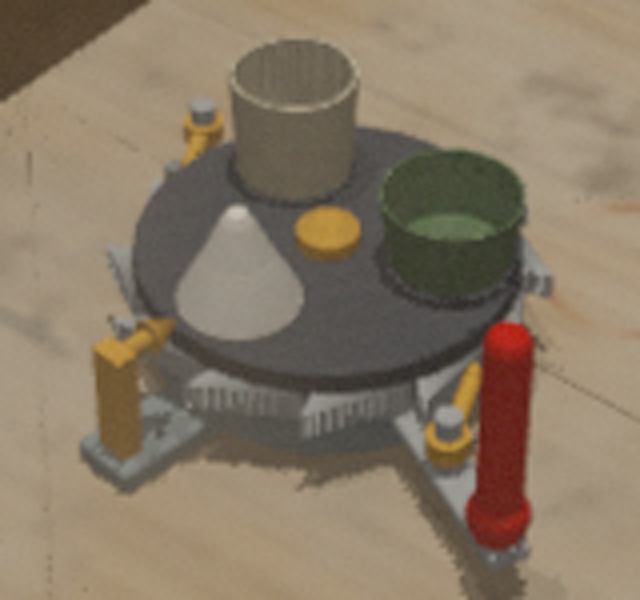

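```bash
cat > h.py <<'E'
import numpy as np, cv2
from cell import env, optics, job
def ray(cam,u,v):
    p=optics.camera_params(cam) if isinstance(cam,str) else cam
    T=np.array(p["world_from_camera"])
    d=T[:3,:3]@np.array([(u-p["cx"])/p["fx"],-(v-p["cy"])/p["fy"],-1.])
    return T[:3,3],d
def onz(cam,u,v,z):
    o,d=ray(cam,u,v); return o+d*(z-o[2])/d[2]
def tri(a,b):
    A=[];B=[]
    for cam,u,v in (a,b):
        o,d=ray(cam,u,v); d=d/np.linalg.norm(d); P=np.eye(3)-np.outer(d,d); A.append(P);B.append(P@o)
    return np.linalg.lstsq(np.vstack(A),np.hstack(B),rcond=None)[0]
E
python3 - <<'E'
from h import *
T=lambda x,y:(240+(x+.5)/5-.5,195+(y+.5)/5-.5)
S=lambda x,y:(240+(x+.5)/4-.5,195+(y+.5)/4-.5)
for n,t,s,z in [("hub",(383,239),(328,228),50),("handletop",(722,383),(510,335),110),("cruc rim",(286,146),(295,75),88),("ptr post top",(344,500),(113,352),58),("ptr tip",(352,437),(172,322),55),("cone tip",(369,340),(238,210),88)]:
    print(n,"tri",tri(("top",*T(*t)),("scene",*S(*s))).round(1),"top",onz("top",*T(*t),z).round(1),"sc",onz("scene",*S(*s),z).round(1))
# red mask
for n in ["top","scene"]:
    im=cv2.imread(f"pics/{n}0.png"); h=cv2.cvtColor(im,cv2.COLOR_BGR2HSV)
    m=(((h[...,0]<6)|(h[...,0]>174))&(h[...,1]>170)&(h[...,2]>60)).astype(np.uint8)
    k,l,st,c=cv2.connectedComponentsWithStats(m)
    for i in range(1,k):
        if st[i,4]>40: print(n,st[i],c[i])
E
```

```text
hub tri [560.9 103.8  48.7] top [560.3 104.2  50. ] sc [560.  102.6  50. ]
handletop tri [497.  -15.  107.9] top [495.9 -13.9 110. ] sc [496.  -16.9 110. ]
cruc rim tri [587.6 139.6  85.7] top [586.7 139.7  88. ] sc [585.5 137.3  88. ]
ptr post top tri [461.2 118.3  52.7] top [460.5 118.3  58. ] sc [457.1 114.2  58. ]
ptr tip tri [485.6 114.7  50.6] top [484.1 115.5  55. ] sc [483.  110.5  55. ]
cone tip tri [516.  108.6  83.8] top [514.7 109.1  88. ] sc [512.7 104.7  88. ]
top [379 268   9   9  56] [383.48214286 271.60714286]
scene [357 276  16  56 626] [365.16613419 303.69648562]
```

```bash
python3 - <<'E'
from h import *
from scipy.spatial.transform import Rotation as R
s=env.state(); M=R.from_euler('xyz',s['tcp_rot']).as_matrix(); print(M.round(3)); y=M[:,1]; print(np.degrees(np.arctan2(y[1],y[0])))
E
```

```text
[[-0.     0.31   0.951]
 [-0.001  0.951 -0.31 ]
 [-1.    -0.001 -0.   ]]
71.96428336697383
```

```bash
python3 -m handwheel '[{"travel":[0,0,30],"roll":0},{"travel":[15,-40,40],"roll":-7},{"travel":[35,-80,40],"roll":-14},{"travel":[55,-120,40],"roll":-21},{"travel":[75,-160,40],"roll":-28},{"travel":[95,-200,40],"roll":-35},{"travel":[115,-240,40],"roll":-42},{"travel":[135,-280,40],"roll":-49}]' -0.1
python3 -m handwheel '[{"travel":[20,-42,0],"roll":-7},{"travel":[40,-84,0],"roll":-14},{"travel":[62,-126,0],"roll":-21},{"travel":[84,-168,0],"roll":-28},{"travel":[104,-210,0],"roll":-32},{"travel":[124,-252,0],"roll":-32},{"travel":[146,-294,0],"roll":-32},{"travel":[168,-329,0],"roll":-32}]'
```

```text
t: 0.9
eef_pos: [328.8, 312.6, 254.6]
tcp_rot: [-0.187, 1.571, -1.362]
ft_force: [-0.4, 0.2, 1.2]
opening: 0.554
t: 1.7
eef_pos: [496.9, -17.0, 254.6]
tcp_rot: [-0.712, 1.571, -2.441]
ft_force: [0.2, 0.9, 0.8]
opening: 0.55
```

```bash
python3 -m handwheel '[{"travel":[0,0,0],"roll":0},{"travel":[0,0,0],"roll":0}]' 0.15; python3 - <<'E'
from h import *
from scipy.spatial.transform import Rotation as R
s=env.state(); y=R.from_euler('xyz',s['tcp_rot']).as_matrix()[:,1]; print(s['eef_pos'],s['opening'],np.degrees(np.arctan2(y[1],y[0])))
im=optics.read_camera("wrist"); cv2.imwrite("pics/w1.png",im[:,:,::-1])
E
```

```text
t: 1.9
eef_pos: [496.3, -15.3, 254.1]
tcp_rot: [-1.65, 1.57, 2.903]
ft_force: [-0.7, 0.3, -0.1]
opening: 0.449
[496.34753537 -15.29272958 254.10588192] 0.4488159240823329 -9.143895059014337
```

View pics/w1.png

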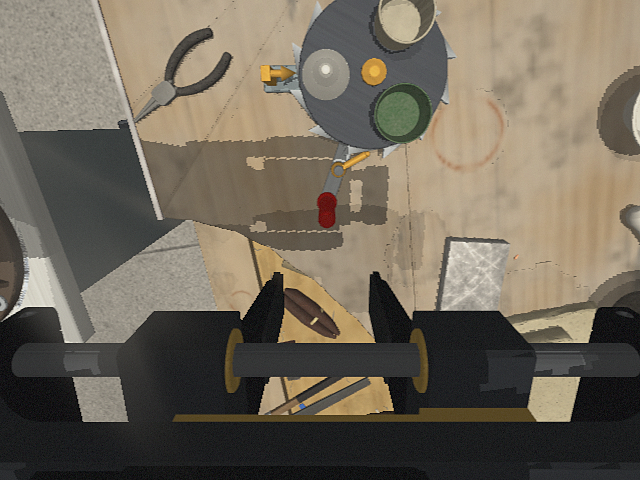

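The wrist view shows the handle's top at (327,217), midway between the fingers, with the hub at (374,72) and the crucible at the far left. I'll check its position against the first fix.

```bash
python3 - <<'E'
from h import *
for n,u,v,z in [("handle",327,219,110),("hub",374,71,50),("post",266,73,58),("cr rim",404,17,88)]: print(n,onz("wrist",u,v,z).round(1))
E
python3 -m handwheel '[{"travel":[0,0,-30],"roll":0},{"travel":[0,0,-60],"roll":0},{"travel":[0,0,-90],"roll":0},{"travel":[0,0,-120],"roll":0},{"travel":[0,0,-145],"roll":0},{"travel":[0,0,-165],"roll":0},{"travel":[0,0,-185],"roll":0},{"travel":[0,0,-190],"roll":0}]'
```

```text
handle [496.2 -14.9 110. ]
hub [559.5 103.4  50. ]
post [460.8 116.6  58. ]
cr rim [583.1 135.6  88. ]
t: 2.75
eef_pos: [495.3, -13.4, 63.4]
tcp_rot: [-1.589, 1.568, 2.968]
ft_force: [-0.9, 0.7, -0.0]
opening: 0.426
```

```bash
python3 - <<'E'
import numpy as np
C=np.array([560.2,103.7]);p=lambda a:C+135*np.array([np.cos(np.radians(a)),np.sin(np.radians(a))])
u=np.array([.987,-.16]); b=np.array([495.8,-15])
for k in [0,5,10,15,20,25,30,35,38,40]: print(k,(p(-118.5+k)+12.5*u-b).round(1))
E
```

```text
0 [12.3 -1.9]
5 [22.9 -7.1]
10 [ 33.9 -11.3]
15 [ 45.2 -14.6]
20 [ 56.8 -16.8]
25 [ 68.5 -18. ]
30 [ 80.3 -18.3]
35 [ 92.  -17.4]
38 [ 99.  -16.4]
40 [103.7 -15.6]
```

```bash
python3 -m handwheel '[{"travel":[12,-2,0],"roll":0},{"travel":[23,-7,0],"roll":0},{"travel":[34,-11,0],"roll":0},{"travel":[45,-15,0],"roll":0},{"travel":[57,-17,0],"roll":0},{"travel":[68,-18,0],"roll":0},{"travel":[80,-18,0],"roll":0},{"travel":[90,-18,0],"roll":0}]'
python3 -m handwheel '[{"travel":[4,1,0],"roll":0},{"travel":[9,1.5,0],"roll":0},{"travel":[11,2,0],"roll":0},{"travel":[11,2,0],"roll":0}]'
```

```text
t: 3.55
eef_pos: [587.4, -32.9, 64.7]
tcp_rot: [-0.369, 1.571, -2.098]
ft_force: [-3.8, 0.4, 0.5]
opening: 0.424
t: 3.95
eef_pos: [596.4, -30.7, 64.4]
tcp_rot: [-1.379, 1.568, -3.107]
ft_force: [-8.2, -3.2, 2.3]
opening: 0.421
```

```bash
cat > look.py <<'E'
import sys
from h import *
n=sys.argv[1]
for c,(y,x) in {"top":(195,240),"scene":(195,240)}.items():
    im=optics.read_camera(c)[:,:,::-1]; cv2.imwrite(f"pics/{c}_{n}.png",cv2.resize(im[y:y+120,x:x+160],None,fx=5,fy=5,interpolation=cv2.INTER_CUBIC))
s=env.state(); print(s['t'],s['eef_pos'].round(1),s['ft_force'].round(1))
E
python3 look.py a
```

```text
4.05 [596.4 -30.7  64.4] [-7.8 -2.9  1.1]
```

View pics/top_a.png

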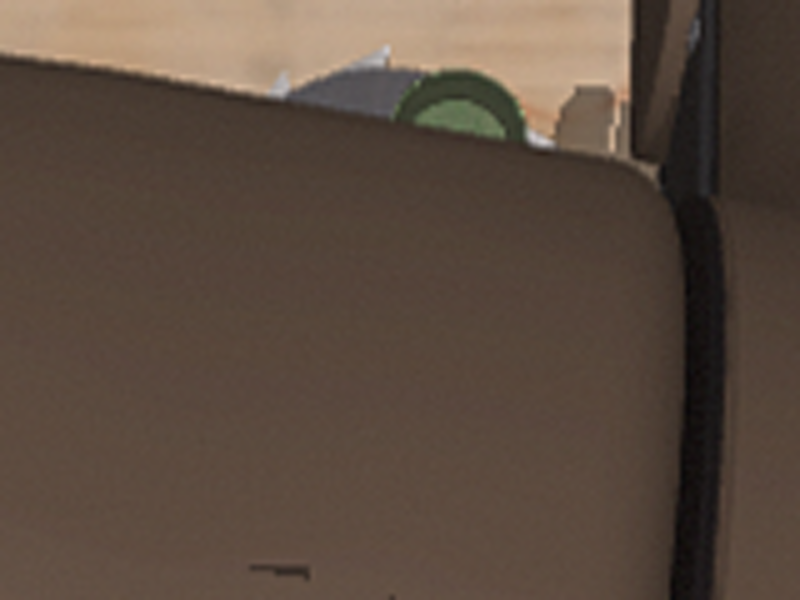

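View pics/scene_a.png

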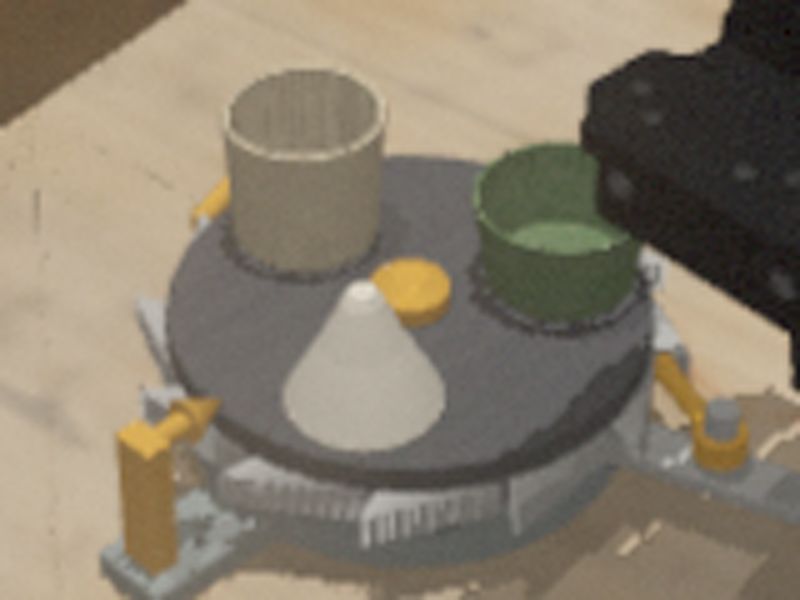

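```bash
cat > ang.py <<'E'
import sys
from h import *
# args: crucible rim centre u v, cone tip u v in the 5x scene crop
a=list(map(float,sys.argv[1:])); C=np.array([560.2,103.3])
q=lambda x,y:(240+(x+.5)/5-.5,195+(y+.5)/5-.5)
for n,(u,v),z,rr in (("cruc",a[:2],88,45),("cone",a[2:4],86,45)):
    p=onz("scene",*q(u,v),z)[:2]+[1,2.]; d=p-C; print(n,p.round(1),"r",np.hypot(*d).round(1),"ang",np.degrees(np.arctan2(d[1],d[0])).round(1)%360)
E
echo before; python3 ang.py 368.75 93.75 297.5 262.5; echo now;python3 ang.py 305 112 365 286
```

```text
before
cruc [586.5 139.4] r 44.7 ang 53.9
cone [515.6 108.4] r 44.9 ang 173.5
now
cruc [568.3 148.5] r 45.9 ang 79.9
cone [518.9  87.6] r 44.2 ang 200.8
```

```bash
python3 -m handwheel '[{"travel":[-13,-2,0],"roll":0},{"travel":[-27,-2,0],"roll":0},{"travel":[-41,0,0],"roll":0},{"travel":[-55,3,0],"roll":0},{"travel":[-68,7,0],"roll":0},{"travel":[-82,12,0],"roll":0},{"travel":[-95,15,0],"roll":0},{"travel":[-101,16,0],"roll":0}]'
python3 -m handwheel '[{"travel":[-4,2,0],"roll":0},{"travel":[-4,2,0],"roll":0},{"travel":[0,0,0],"roll":0},{"travel":[0,0,0],"roll":0}]'; python3 look.py b
```

```text
t: 4.85
eef_pos: [496.1, -14.3, 64.9]
tcp_rot: [1.76, 1.57, 0.032]
ft_force: [-0.1, -0.5, -0.4]
opening: 0.421
t: 5.25
eef_pos: [497.7, -15.0, 64.7]
tcp_rot: [1.565, 1.57, -0.164]
ft_force: [0.0, -0.4, 0.3]
opening: 0.424
5.35 [496.9 -14.9  64.6] [-0.4 -0.9 -0.2]
```

View pics/scene_b.png

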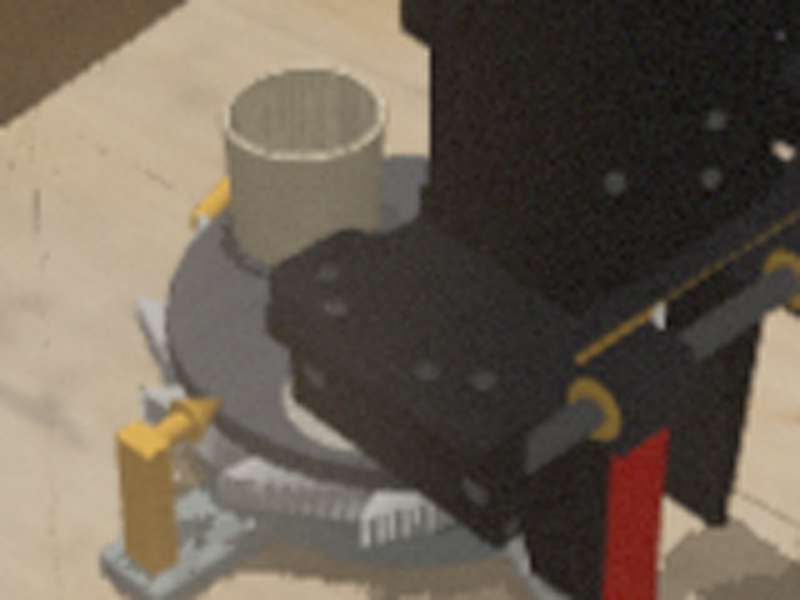

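The crucible stayed put as the lever came back. The red handle's right edge is at column 373, the same as at the start, so it's at full rest. Starting stroke 2.

```bash
python3 -m handwheel '[{"travel":[12,-2,0],"roll":0},{"travel":[23,-7,0],"roll":0},{"travel":[34,-11,0],"roll":0},{"travel":[45,-15,0],"roll":0},{"travel":[57,-17,0],"roll":0},{"travel":[68,-18,0],"roll":0},{"travel":[80,-18,0],"roll":0},{"travel":[90,-18,0],"roll":0}]'
python3 -m handwheel '[{"travel":[4,1,0],"roll":0},{"travel":[9,1.5,0],"roll":0},{"travel":[11,2,0],"roll":0},{"travel":[11,2,0],"roll":0}]'; python3 look.py c
```

```text
t: 6.15
eef_pos: [587.4, -32.7, 64.5]
tcp_rot: [-1.281, 1.571, -3.009]
ft_force: [-3.3, -0.8, 0.8]
opening: 0.425
t: 6.55
eef_pos: [596.5, -30.7, 64.4]
tcp_rot: [-1.378, 1.568, -3.106]
ft_force: [-7.2, -3.0, 0.9]
opening: 0.427
6.65 [596.4 -30.7  64.4] [-7.  -3.2 -0.1]
```

View pics/scene_c.png

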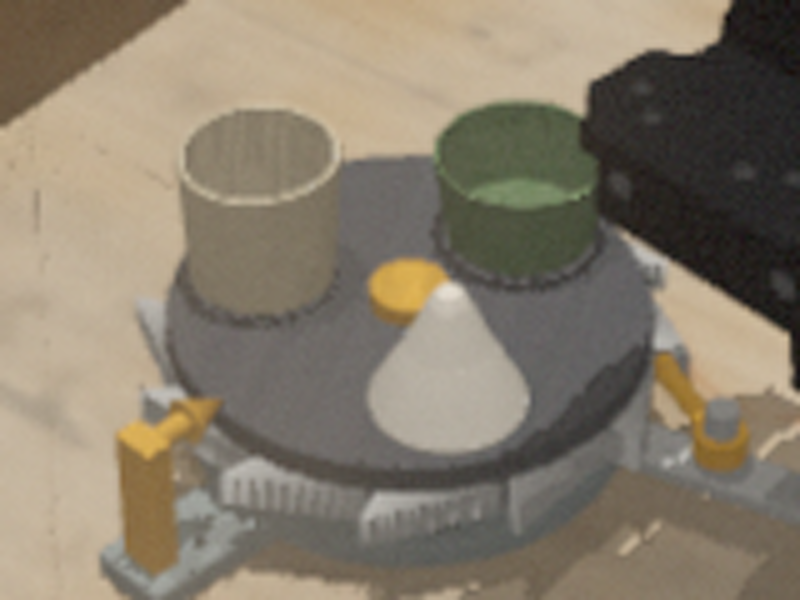

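The crucible's rim centre is now near (260,155) and the cone tip near (450,288). I'll return the lever, then repeat the stroke.

```bash
python3 ang.py 260 155 450 287; python3 -m handwheel '[{"travel":[-13,-2,0],"roll":0},{"travel":[-27,-2,0],"roll":0},{"travel":[-41,0,0],"roll":0},{"travel":[-55,3,0],"roll":0},{"travel":[-68,7,0],"roll":0},{"travel":[-82,12,0],"roll":0},{"travel":[-95,15,0],"roll":0},{"travel":[-101,16,0],"roll":0}]'
python3 -m handwheel '[{"travel":[-4,2,0],"roll":0},{"travel":[-4,2,0],"roll":0},{"travel":[0,0,0],"roll":0},{"travel":[0,0,0],"roll":0}]'
python3 -m handwheel '[{"travel":[12,-2,0],"roll":0},{"travel":[23,-7,0],"roll":0},{"travel":[34,-11,0],"roll":0},{"travel":[45,-15,0],"roll":0},{"travel":[57,-17,0],"roll":0},{"travel":[68,-18,0],"roll":0},{"travel":[80,-18,0],"roll":0},{"travel":[90,-18,0],"roll":0}]'
python3 -m handwheel '[{"travel":[4,1,0],"roll":0},{"travel":[9,1.5,0],"roll":0},{"travel":[11,2,0],"roll":0},{"travel":[11,2,0],"roll":0}]'; python3 look.py d
```

```text
cruc [544.6 145.7] r 45.2 ang 110.2
cone [532.6  69.2] r 43.9 ang 231.0
t: 7.45
eef_pos: [496.2, -14.3, 65.0]
tcp_rot: [1.745, 1.57, 0.017]
ft_force: [0.9, 0.7, -0.7]
opening: 0.424
t: 7.85
eef_pos: [497.6, -15.0, 64.7]
tcp_rot: [1.563, 1.57, -0.165]
ft_force: [-0.3, -0.0, -0.1]
opening: 0.426
t: 8.65
eef_pos: [587.4, -32.7, 64.5]
tcp_rot: [-1.393, 1.571, -3.121]
ft_force: [-4.1, -0.8, -0.5]
opening: 0.428
t: 9.05
eef_pos: [596.4, -30.7, 64.4]
tcp_rot: [-1.379, 1.568, -3.107]
ft_force: [-6.3, -3.0, 0.7]
opening: 0.42
9.15 [596.4 -30.7  64.4] [-7.4 -3.1  0.4]
```

View pics/scene_d.png

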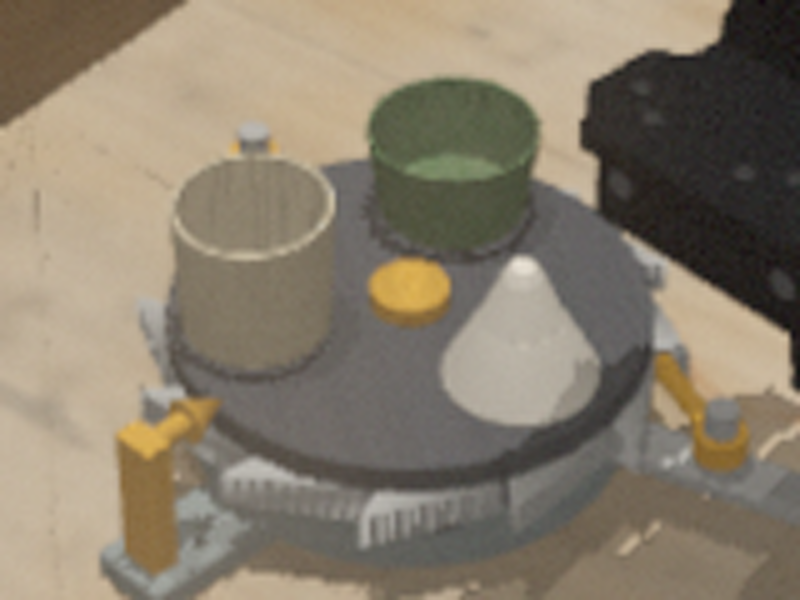

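Stroke 3 moved it another 30 degrees: the rim centre is at (254,206) and the cone tip at (522,265). One more should bring it to the pointer.

```bash
python3 ang.py 254 206 522 262; python3 -m handwheel '[{"travel":[-13,-2,0],"roll":0},{"travel":[-27,-2,0],"roll":0},{"travel":[-41,0,0],"roll":0},{"travel":[-55,3,0],"roll":0},{"travel":[-68,7,0],"roll":0},{"travel":[-82,12,0],"roll":0},{"travel":[-95,15,0],"roll":0},{"travel":[-101,16,0],"roll":0}]'
python3 -m handwheel '[{"travel":[-4,2,0],"roll":0},{"travel":[-4,2,0],"roll":0},{"travel":[0,0,0],"roll":0},{"travel":[0,0,0],"roll":0}]'
python3 -m handwheel '[{"travel":[12,-2,0],"roll":0},{"travel":[23,-7,0],"roll":0},{"travel":[34,-11,0],"roll":0},{"travel":[45,-15,0],"roll":0},{"travel":[57,-17,0],"roll":0},{"travel":[68,-18,0],"roll":0},{"travel":[80,-18,0],"roll":0},{"travel":[90,-18,0],"roll":0}]'
python3 -m handwheel '[{"travel":[4,1,0],"roll":0},{"travel":[9,1.5,0],"roll":0},{"travel":[11,2,0],"roll":0},{"travel":[11,2,0],"roll":0}]'; python3 look.py e
```

```text
cruc [525.6 132. ] r 45.0 ang 140.3
cone [553.  60.] r 43.9 ang 260.6
t: 9.95
eef_pos: [496.2, -14.3, 65.0]
tcp_rot: [1.727, 1.57, -0.001]
ft_force: [-0.5, 0.6, 0.3]
opening: 0.426
t: 10.35
eef_pos: [497.6, -15.1, 64.7]
tcp_rot: [1.562, 1.57, -0.167]
ft_force: [-0.1, 0.2, 0.2]
opening: 0.423
t: 11.15
eef_pos: [587.4, -32.7, 64.5]
tcp_rot: [-1.396, 1.571, -3.124]
ft_force: [-3.5, -0.2, -0.3]
opening: 0.43
t: 11.55
eef_pos: [596.5, -30.7, 64.4]
tcp_rot: [-1.381, 1.568, -3.109]
ft_force: [-7.4, -3.1, 1.0]
opening: 0.428
11.65 [596.4 -30.7  64.4] [-7.8 -2.9 -0.3]
```

View pics/scene_e.png

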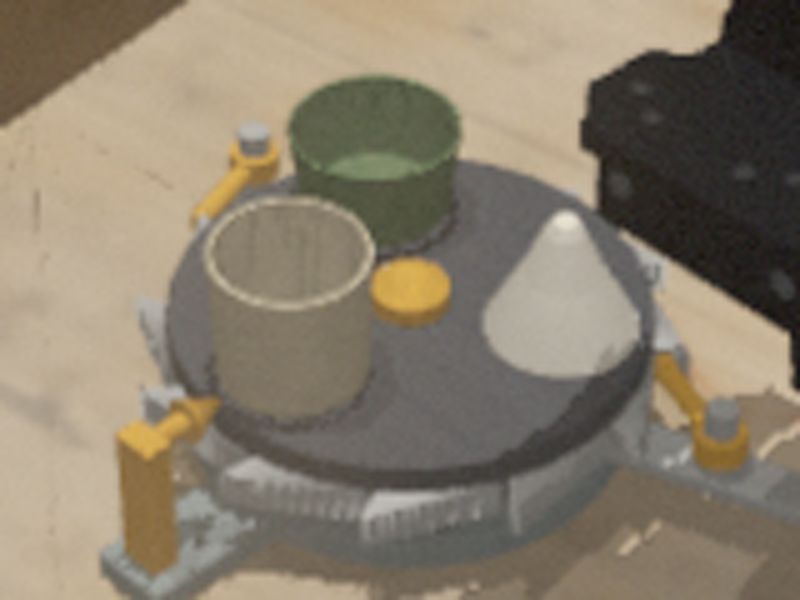

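The rim centre is now at (290,250), right behind the pointer. Next I'll let the lever back, centre the fingers round it, lift off and check.

```bash
python3 ang.py 290 252 567 218; python3 -m handwheel '[{"travel":[-13,-2,0],"roll":0},{"travel":[-27,-2,0],"roll":0},{"travel":[-41,0,0],"roll":0},{"travel":[-55,3,0],"roll":0},{"travel":[-68,7,0],"roll":0},{"travel":[-82,12,0],"roll":0},{"travel":[-95,15,0],"roll":0},{"travel":[-101,16,0],"roll":0}]'
python3 -m handwheel '[{"travel":[-1,0,0],"roll":0},{"travel":[-1,0,0],"roll":0},{"travel":[-1,0,0],"roll":0},{"travel":[-1,0,0],"roll":0}]'
python3 -m handwheel '[{"travel":[0,0,20],"roll":0},{"travel":[0,0,50],"roll":0},{"travel":[0,0,85],"roll":0},{"travel":[0,0,120],"roll":0},{"travel":[0,0,155],"roll":0},{"travel":[0,-40,175],"roll":0},{"travel":[0,-85,175],"roll":0},{"travel":[0,-130,175],"roll":0}]'
python3 -m handwheel '[{"travel":[0,-45,0],"roll":0},{"travel":[0,-90,0],"roll":0},{"travel":[0,-135,0],"roll":0},{"travel":[0,-180,0],"roll":0},{"travel":[0,-180,0],"roll":0}]'
python3 look.py f
```

```text
cruc [516.  111.3] r 44.9 ang 169.8
cone [576.3  61.4] r 44.9 ang 291.0
t: 12.45
eef_pos: [496.2, -14.3, 65.0]
tcp_rot: [1.721, 1.57, -0.007]
ft_force: [0.7, -0.5, 0.4]
opening: 0.424
t: 12.85
eef_pos: [496.0, -14.8, 64.6]
tcp_rot: [1.598, 1.57, -0.13]
ft_force: [0.1, -0.3, -0.2]
opening: 0.427
t: 13.65
eef_pos: [495.7, -146.1, 240.6]
tcp_rot: [1.343, 1.569, -0.384]
ft_force: [1.7, 0.8, -0.0]
opening: 0.423
t: 14.15
eef_pos: [495.1, -329.4, 239.0]
tcp_rot: [0.266, 1.57, -1.466]
ft_force: [-0.4, 1.6, -0.1]
opening: 0.426
14.25 [ 495.2 -325.4  239.1] [-0.4 -0.5  0.5]
```

View pics/scene_f.png

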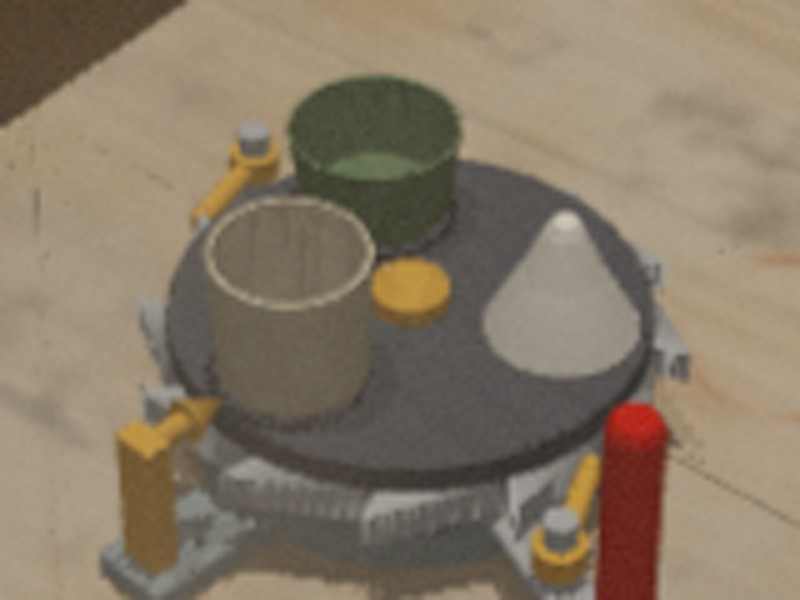

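View pics/top_f.png

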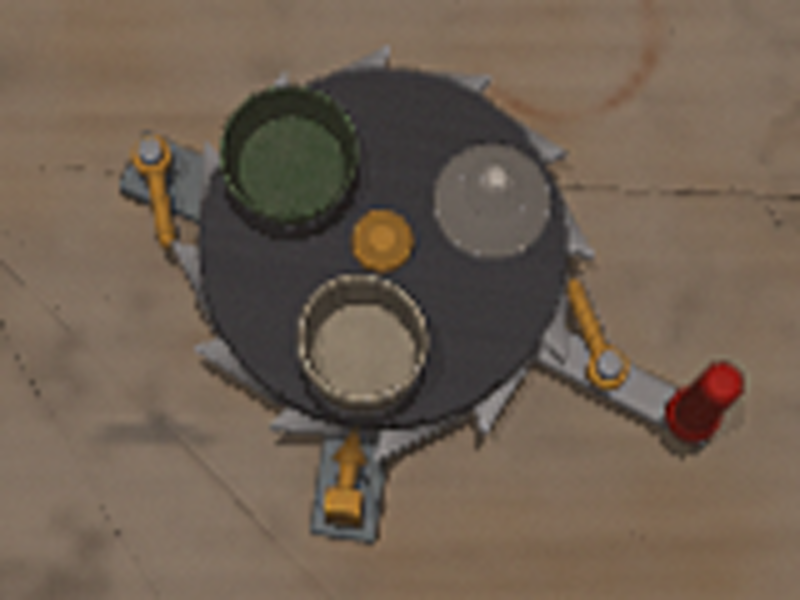

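```bash
python3 - <<'E'
from h import *
T=lambda x,y:(240+(x+.5)/5-.5,195+(y+.5)/5-.5)
c=onz("top",*T(364,338),88)[:2]; C=np.array([560.4,103.8]); p=onz("top",*T(344,500),56)[:2]; h=onz("top",*T(722,383),110)
d=(p-C)/np.linalg.norm(p-C); spot=C+45*d; print(c,spot,np.linalg.norm(c-spot),h, env.state()['ft_force'],env.state()['qvel'].round(3))
job.job_done()
E
```

```text
[515.4126464  110.87681924] [515.86930177 110.28204557] 0.7498598799395089 [495.85889433 -13.88484208 110.        ] [-0.37883846 -0.45610135  0.47719698] [ 0.036 -0.019  0.021  0.001 -0.001  0.006]
the job is handed in; nothing more can be done
```

The crucible now stands at the brass pointer, and I handed the job in at about 14.3 s of the 59 s allowed. It took four strokes of the lever, pushed with the fingers held loosely around the red handle. The first stroke turned the plate about 27° because it started between teeth, and the other three turned it about 30° each.

- **Crucible:** in the last top view its centre measures about 1 mm from the pointer spot (limit 12 mm). With the calibration error of about 2 mm it is still well inside. The last scene view gave its direction as 169.8°, against 171.6° for the pointer. That 1.8° difference is about 1.5 mm.
- **Lever:** it is back at rest, with its top at the same pixel in the top view as at the start.
- **Robot:** it is clear of everything, about 310 mm to the side of the handle and 239 mm up. I saw no contact with the plate or what stands on it. The highest wrist force I read was about 9 N, with the lever against its stop. The arm still had a small leftover joint speed of about 0.04 rad/s when I handed in.

None of the checks failed.

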